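# Purge the drying chamber: set the gas tap, then hold the sprung lid at its marker

### The job

Purge the teal drying chamber: turn the black handle of the white bench gas tap until it lines up with the tap's orange pointer and let go of it, and only then lift the chamber's sprung lid by its steel bar until the lid is level with the orange setting arm at its side. Finish while holding the lid still at that angle, because it springs shut if released. Leave both orange markers and the bottles, tubs and flasks where they are.

Things in the scene. Friction and masses are not known exactly. Their poses are not given: they have to be found in the camera images.
- chamber: Teal open-topped drying chamber fixed to the bench, 200 (its x) by 240 (its y) by 120 mm high; lid on top. Origin: centre of its underside, on the bench. Its -x side is the front (roughly towards the robot), z up.
- lid (a joint): Angle (rad) of the chamber's lid: 0 shut, grows as its front edge rises, up to 1.3. The lid is a teal frame with a clear pane, 200 by 240 by 12 mm, about 0.4 kg, hinged along its far (chamber +x) edge. A spring and its weight push it shut: about 4 to 5 N upward at the bar to start lifting it, 6 to 10 N upward at the marker; it springs shut when released.
- lid_hinge (a point): Middle of the lid's hinge line: in the chamber's frame at x = +100, y = 0, z = 126 mm; the hinge line runs along the chamber's y axis. This point and its axes (those of the chamber) stay fixed.
- lid_handle (a point): Middle of the lid's round steel pull bar, 12 mm diameter, 130 mm long along y, held by a 10 mm round arm at each end (at y = +-65 mm). It is 255 mm from the hinge line, 55 mm in front of the lid's front edge, with a free gap of 49 mm between bar and lid; 126 mm above the bench when shut. Axes turn with the lid: -x points from the hinge to the bar, y along the bar. As the lid opens the bar moves on an arc of 255 mm radius about the hinge, up and away from the robot.
- lid_marker (a joint): Angle (rad) of the orange setting arm, measured like lid and about the same hinge line: the lid is level with the arm when both values are equal (the lid must end within 0.065 rad of it). Differs each time, 0.40 to 0.75. Clamped: do not move it.
- lid_marker_tip (a point): Free end of the orange setting arm, a bar 170 mm long, 8 mm thick, 12 mm deep, that pivots on the hinge line beside the lid, 140 mm to the chamber's +y side of its middle. Axes turn with the arm: -x points from pivot to tip, y along the hinge line.
- tap: White bench gas tap fixed to the bench: round foot 84 mm across, column 48 mm across, aluminium dial 80 mm across whose top is 56 mm above the bench; short brass outlet at its +x side. Origin: centre of the foot, on the bench; its z axis is the handle's axis.
- tap_handle (a joint): Turn (rad) of the tap's handle, 0 to 1.57, growing counter-clockwise seen from above. At 0 the handle lies along the tap's x axis with its yellow end towards the tap's -x side. Stays where it is left (about 0.08 N m of friction). Starts between 0 and 0.3.
- tap_grip (a point): Centre of the tap's black bar handle, on the turning axis, 101 mm above the bench. The handle is 75 mm long, 11 mm thick and 28 mm tall (85 to 113 mm above the bench), yellow at one end. Axes turn with the handle: x along its length (yellow end at -x), y across its thickness, z up.
- tap_marker (a joint): Turn (rad) of the tap's orange pointer, measured like tap_handle: the handle lines up with it, yellow end over the pointer, when both values are equal (it must end within 0.10 rad of it). Differs each time, 0.65 to 1.25. Clamped: do not move it.
- tap_marker_tip (a point): Tip of the orange pointer, a flat bar 7 mm wide lying on the tap's dial below the handle, 58 mm from the axis, its top 62 mm above the bench. Axes turn with it: -x points from the axis to the tip.
- tub_large: Bystander: square white tub 95 mm wide, 158 mm tall, black cap, orange label. Origin: centre of its underside.
- tub_small: Bystander: square white tub 75 mm wide, 128 mm tall, black cap. Origin: centre of its underside.
- amber_bottle: Bystander: small amber jar with black cap, 44 mm diameter, 85 mm tall. Origin: centre of its underside.
- red_jar: Bystander: white jar with red cap, 54 mm diameter, 75 mm tall. Origin: centre of its underside.
- flask_a: Bystander: conical glass flask, 64 mm base, 100 mm tall. Origin: centre of its underside.
- flask_b: Bystander: conical glass flask, 74 mm base, 115 mm tall. Origin: centre of its underside.
- flask_c: Bystander: conical glass flask, 58 mm base, 90 mm tall. Origin: centre of its underside.

How it is judged:
By the outcome, as a careful person would: the job done as asked, in the order asked, and still so for the second after the job is handed in, while the arm keeps its last pose, push and grip.
It also fails if it takes over 54 s, if anything falls off the work surface, if the arm or the gripper's body presses on something with over 40 N, if the wrist force passes 120 N, or if a joint passes its speed limit or range.

### The arm

A 6-joint arm with a two-finger parallel gripper is mounted at the origin on the work surface. World frame = base frame: x ahead of the robot, y to its left, z up, the work surface at z = 0. Lengths are in m, angles in rad, forces in N, time in s.
With the tool pointing down it reaches from about 0.375 to 0.975 m from the base axis. Payload 3.8 kg.
Tool frame: the origin (TCP) lies at the very end of the fingers, on their centre line; the grasp point (between the pads) lies 19 mm behind it; z points along the fingers, y is the direction in which the jaws open and shut (so a half turn about z gives the same grasp; the last joint's range is limited). The gripper opens to 85 mm and grips with 20 to 120 N. Pads are 22 mm wide; open, the fingers measure 114 mm over their backs; the gripper's body (76 mm by 85 mm) begins 54 mm behind the grasp point. The pads swing forward as they close: fully open they stand 13 mm farther back than shut.
Start: joints at [-1.275, 0.264, 1.604, -0, 1.274, -0.037], TCP at [0.221, -0.638, 0.231] pointing down, gripper open.
Joint ranges: [-2.63, 2.63], [-0.94, 2.18], [0.31, 2.57], [-1.31, 4.45], [0, 2.66], [-2.55, 2.55]. Speed limits (rad/s): [2.57, 2.57, 3.14, 3.14, 3.14, 3.14].

### API

Orientations are given as a rotation vector (axis times angle).
In Python, from workcell import read_state, read_camera, camera_info, finish_job gives the robot as it stands. The module is installed in compiled form; this text tells all that it offers.
- The arm moves only by the tool play_rows, never from a script. Its argument "motion" is a list of rows, each a list of 5 numbers: the shift along the tool's x, y, z in units of 1000 mm (1.0 is 1000 mm), then the turn about the tool's z in units of 2 pi rad (1.0 is 2 pi rad), then the finger opening in mm, from 0 to 85.4. A call has 1 to 5 rows; each row shifts and turns the commanded pose from where the row before left it, along the tool's axes as they then stand; what a row does not reach is not made up. A row lasts 1/8 s, in which the tool goes at most 62.5 mm and 10.7 degrees, less where a joint would pass 70% of its speed; a pose out of reach is approached as far as the arm can. A call with a number of a shift or a turn outside -1 to 1 is refused whole. A call with a gripper value outside its range is refused whole. The fingers move at their own pace and stop on an object; "squeeze" is the grip in N (left out, the last holds). Time passes only in rows, so rows that do not move let the fingers close. It gives the time, the measured TCP pose, the force and the opening at its end, in the units of the state.
- read_state(): the state, without advancing time (a new reading comes with each control period).
- read_camera(name): name is "side" or "top"; returns the picture (384x512x3 uint8, red, green, blue); there is no depth.
- camera_info(name): a dict with "intrinsics" (3x3 intrinsics, pixels), "pose" (4x4, takes a point from camera to world coordinates). Camera axes: x right, y down, z forward; pixel columns grow to the right and rows downward; lengths in m; the calibration is good to about 2 mm. A picture is of the moment at which its call begins. camera_info takes no time and is no camera call.
- finish_job(): hands the job in, once; it reports no verdict.
The state is a dict: "time": time; "q": joint angles; "joint_vel": joint speeds; "joint_torque": joint torques, N m; "tool_pos": TCP position; "tcp_rot": TCP orientation; "wrist_force": force on the tool from outside, world axes, zero at the start; "torque": the same for the moment, N m; "width": opening from 0.0 (shut) to 1.0 (fully open).
Only numpy, scipy, OpenCV 4.12 (cv2) and the standard library are available. Lean on these libraries where they do the work, as an engineer would, in place of code of your own. Each camera call takes 0.05 s, during which the arm holds its last target. There are 200 camera calls.

## Working session

There is one attempt and no reset: what is moved stays moved. The work goes in short steps, Python scripts to look and compute and a tool call to move; the robot and the scene stay as the last step left them, time stands still between calls to the robot, and variables do not carry over. Pictures are saved under pics/ and viewed, about 8 in all and at most 12, crops included, and the job is handed in when it is done.

Besides the shell and the picture viewer there is one more tool, called after ">>>" by a JSON object that holds its "api" and its "payload", one argument or row to a line. play_rows: Moves the arm, as the interface text tells. Shifts and turns lie within -1 to 1; 1 stands for 1000 mm of shift or 2 pi rad of turn. Its arguments: {"type":"object","properties":{"motion":{"type":"array","items":{"type":"array","items":{"type":"number"}}},"squeeze":{"type":"number"}},"required":["motion"]}

```bash
mkdir -p pics; python3 - <<'E'
from workcell import *
import cv2,numpy as np
np.set_printoptions(precision=4,suppress=True)
for n in("top","side"):
    im=read_camera(n); cv2.imwrite(f"pics/{n}0.png",im[:,:,::-1]); i=camera_info(n); print(n,np.array(i["intrinsics"]),np.array(i["pose"]))
print(read_state())
E
```

```text
top [[351.2279   0.     262.8735]
 [  0.     351.2279 194.4146]
 [  0.       0.       1.    ]] [[-0.0359 -0.9784  0.2037  0.333 ]
 [-0.9994  0.0354 -0.0061 -0.0161]
 [-0.0012 -0.2038 -0.979   1.1726]
 [ 0.      0.      0.      1.    ]]
side [[364.4126   0.     256.0146]
 [  0.     364.4126 191.6996]
 [  0.       0.       1.    ]] [[-0.9824 -0.1382  0.1255  0.3882]
 [-0.186   0.6671 -0.7214  0.9381]
 [ 0.016  -0.732  -0.6811  0.9865]
 [ 0.      0.      0.      1.    ]]
{'time': 0.1, 'q': array([-1.2749,  0.2647,  1.6052,  0.    ,  1.2737, -0.0369]), 'joint_vel': array([ 0.0005, -0.0016, -0.0032, -0.0001,  0.001 , -0.001 ]), 'joint_torque': array([  0.0008, -51.6708, -36.8589,   0.0001,   0.0063,  -0.    ]), 'tool_pos': array([ 0.2203, -0.6373,  0.2301]), 'tcp_rot': array([-3.0962, -0.52  ,  0.0004]), 'wrist_force': array([ 1.0011,  0.1585, -0.6699]), 'torque': array([-0.0054,  0.0147, -0.0466]), 'width': 0.9986253603713259}
```

View pics/top0.png

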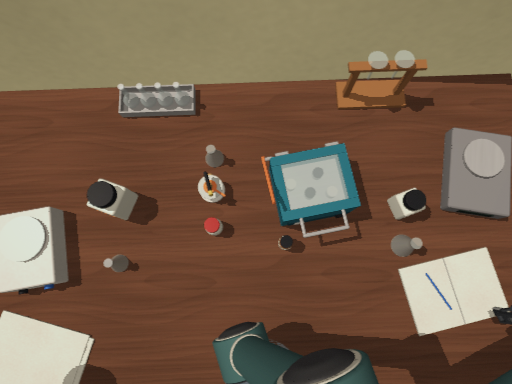

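View pics/side0.png

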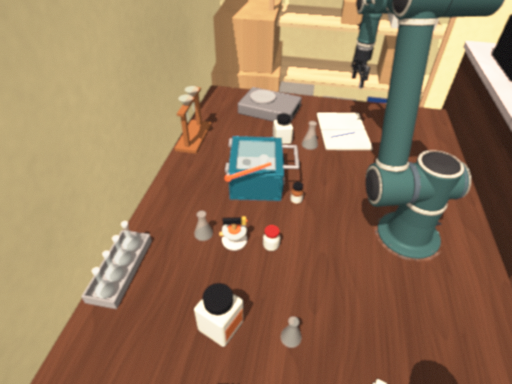

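The top view shows the tap at about (211,188), the chamber at about (314,184), the bar from (303,236) to (348,229), and the orange arm at about (268,180). In the side view the tap is at (234,233) and the chamber at (257,167). I'll zoom in on these.

```bash
python3 - <<'E'
import cv2,numpy as np
t=cv2.imread("pics/top0.png");s=cv2.imread("pics/side0.png")
def c(im,x,y,w,h,W,H): return cv2.resize(im[y:y+h,x:x+w],(W,H),interpolation=cv2.INTER_CUBIC)
a=np.hstack([c(t,190,165,40,30*1+10,300,300),c(t,255,135,125,75*1+33-0,400,300)[:, :400]])
b=np.hstack([c(s,212,208,40,40,300,300),c(s,215,125,100,75,400,300)])
cv2.imwrite("pics/z.png",np.vstack([a,b]))
E
```

```text
(no output)
```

View pics/z.png

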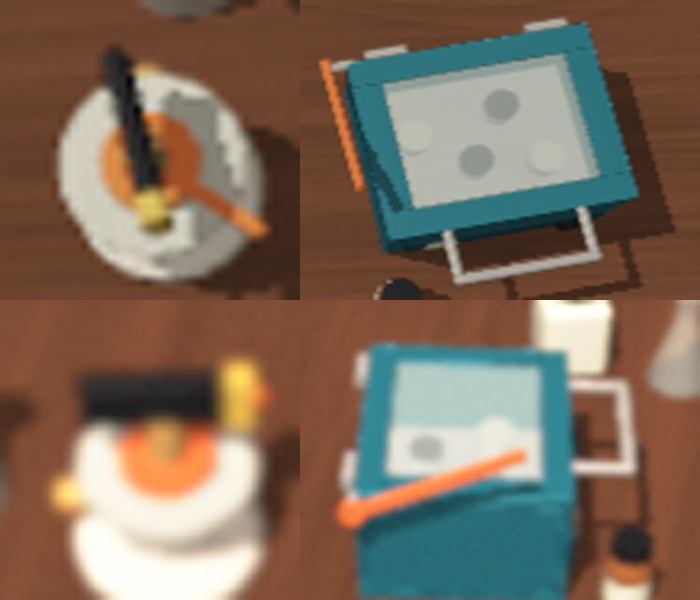

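The zoom shows the handle from its black end at top px (205.3,172) to its yellow end at (210.3,193.5), and the pointer tip at (225.3,196). The bar ends are at (304.4,236.5) and (348.8,228). The setting arm runs from (262.8,157) to (273.8,203) in the top view and from (227.5,179) to (271,164) in the side view. Next I'll fit these.

```bash
cat > h.py <<'E'
from workcell import *
import numpy as np, cv2
from scipy.optimize import least_squares
from scipy.spatial.transform import Rotation as R
np.set_printoptions(precision=4,suppress=True)
def proj(n,p):
    i=camera_info(n);T=np.linalg.inv(i["pose"]);q=np.array(i["intrinsics"])@(T[:3,:3]@np.array(p,float)+T[:3,3]);return q[:2]/q[2]
def ray(n,uv,z):
    i=camera_info(n);P=np.array(i["pose"]);d=P[:3,:3]@np.linalg.inv(i["intrinsics"])@[*uv,1];o=P[:3,3];return o+d*(z-o[2])/d[2]
def w(x,y,yaw,p):
    c,s=np.cos(yaw),np.sin(yaw);return np.array([x+c*p[0]-s*p[1],y+s*p[0]+c*p[1],p[2]])
E
cat > fit.py <<'E'
from h import *
B=.255
def ch(v,res=False):
    x,y,yaw,m=v
    bar=lambda s:[.1-B,s*.065,.126]
    arm=lambda r:[.1-r*np.cos(m),.140,.126+r*np.sin(m)]
    L=[("top",bar(1),(304.4,236.5)),("top",bar(-1),(348.8,227.9)),("side",bar(1),(299.25,167)),("side",bar(-1),(296.75,145.75)),
    ("top",(.1,-.12,.132),(344.1,144)),("top",(-.1,-.12,.132),(360.3,205.2)),("top",(.1,.12,.132),(270.3,158.4)),
    ("top",arm(0),(262.8,157.3)),("top",arm(.17),(273.6,203)),("side",arm(0),(227.5,178.75)),("side",arm(.17),(270.9,164.3))]
    e=np.array([proj(n,w(x,y,yaw,p))-uv for n,p,uv in L]);return e if res else e.ravel()
g=ray("top",(314,184),.12)
r=least_squares(ch,[g[0],g[1],.1,.55],loss="soft_l1");print("chamber",r.x);print(ch(r.x,True))
def tp(v,res=False):
    x,y,h,m=v
    d=lambda a,r,z:[-r*np.cos(a),-r*np.sin(a),z]
    # handle yaw h, pointer yaw m are world yaw
    L=[("top",d(h,-.0375,.113),(205.2,172.1)),("top",d(h,.0375,.106),(210.3,194)),("top",d(m,.058,.062),(225.4,196)),
       ("side",d(h,-.0375,.099),(222.8,221.)),("side",d(h,.0375,.099),(246,220)),("side",d(m,.058,.060),(247.5,220))]
    e=np.array([proj(n,w(x,y,0,p))-uv for n,p,uv in L]);return e if res else e.ravel()
g=ray("top",(208,184),.1)
r=least_squares(tp,[g[0],g[1],.2,1.],loss="soft_l1");print("tap",r.x);print(tp(r.x,True))
E
python3 fit.py
```

```text
chamber [ 0.5836 -0.1808  0.157   0.4351]
[[-0.1604 -0.5299]
 [-2.0015 -0.3118]
 [-1.8859 -0.4261]
 [-1.103   0.4312]
 [ 0.7071 -0.1043]
 [ 0.3767  0.7281]
 [-0.9619 -0.3448]
 [ 0.1936  2.5287]
 [-0.1449  0.6477]
 [ 0.3276 -1.3102]
 [ 0.4854 -1.1014]]
tap [0.5959 0.1478 0.2236 0.961 ]
[[-0.4326 -0.3883]
 [ 0.2506  0.8844]
 [-0.6894  0.1993]
 [ 0.1666 -0.6611]
 [-0.2371 -0.0285]
 [-0.3068 -0.7171]]
```

```bash
cat > go.py <<'E'
import sys
from h import *
# go.py x y z yaw(jaw axis world yaw): remaining shift in tool axes (1000mm) and turn (2pi)
s=read_state();M=R.from_rotvec(s["tcp_rot"]).as_matrix()
t=np.array(list(map(float,sys.argv[1:5])))
j=np.arctan2(M[1,1],M[0,1]);d=(t[3]-j+np.pi/2)%np.pi-np.pi/2
print("t",s["time"],"tcp",s["tool_pos"],"jaw",j,"tilt",M[:,2],"q",s["q"],"F",s["wrist_force"])
print("shift",M.T@(t[:3]-s["tool_pos"]),"turn",-d/2/np.pi)
E
python3 go.py .596 .148 .231 1.794
```

```text
t 0.1 tcp [ 0.2203 -0.6373  0.2301] jaw -1.237994945846868 tilt [-0.0006  0.002  -1.    ] q [-1.2749  0.2647  1.6052  0.      1.2737 -0.0369] F [ 1.0011  0.1585 -0.6699]
shift [ 0.6116 -0.6195  0.0004] turn 0.01744301693882735
```

>>> {"api": "play_rows", "payload": {
  "motion": [
    [0.035,-0.035,0,0.0035,85],
    [0.035,-0.035,0,0.0035,85],
    [0.035,-0.035,0,0.0035,85],
    [0.035,-0.035,0,0.0035,85],
    [0.035,-0.035,0,0.0035,85]
  ]
}}

```text
time: 0.72
tool_pos: [0.3387, -0.4187, 0.2308]
tcp_rot: [-3.122, -0.347, 0.0]
wrist_force: [0.9, -0.1, 0.6]
width: 0.989
```

>>> {"api": "play_rows", "payload": {
  "motion": [
    [0.038,-0.038,0,0,85],
    [0.038,-0.038,0,0,85],
    [0.038,-0.038,0,0,85],
    [0.038,-0.038,0,0,85],
    [0.038,-0.038,0,0,85]
  ]
}}

```text
time: 1.35
tool_pos: [0.4821, -0.1915, 0.231]
tcp_rot: [-3.122, -0.349, 0.0]
wrist_force: [0.8, -1.2, -0.9]
width: 0.996
```

>>> {"api": "play_rows", "payload": {
  "motion": [
    [0.035,-0.035,0,0,85],
    [0.035,-0.035,0,0,85],
    [0.035,-0.035,0,0,85],
    [0.035,-0.035,0,0,60],
    [0.03,-0.03,0,0,50]
  ]
}}

```text
time: 1.98
tool_pos: [0.6103, 0.012, 0.2307]
tcp_rot: [-3.122, -0.351, 0.001]
wrist_force: [-0.4, -0.4, -0.2]
width: 0.603
```

```bash
python3 go.py .596 .148 .231 1.794
```

```text
t 1.975 tcp [0.6103 0.012  0.2307] jaw -1.347170370585456 tilt [-0.0008  0.     -1.    ] q [-0.0212  0.1439  1.7482  0.      1.2503  1.326 ] F [-0.3617 -0.3697 -0.1881]
shift [ 0.0162 -0.1358 -0.0003] turn 6.720842752389425e-05
```

>>> {"api": "play_rows", "payload": {
  "motion": [
    [0.005,-0.045,0,0,50],
    [0.005,-0.045,0,0,50],
    [0.006,-0.046,0,0,50],
    [0,0,0,0,50],
    [0,0,0,0,50]
  ]
}}

```text
time: 2.6
tool_pos: [0.5952, 0.1461, 0.2308]
tcp_rot: [3.121, 0.35, -0.001]
wrist_force: [-0.5, 0.0, -0.7]
width: 0.585
```

```bash
python3 go.py .596 .148 .086 1.794; python3 - <<'E'
from h import *
ims=[]
for n,(x,y,a,b) in {"top":(170,140,80,60*1+20),"side":(190,165,80,80)}.items():
    im=read_camera(n)[:,:,::-1]; cv2.imwrite(f"pics/{n}1.png",im); ims.append(cv2.resize(im[y:y+b,x:x+a],(400,400),interpolation=cv2.INTER_CUBIC))
cv2.imwrite("pics/z1.png",np.hstack(ims))
E
```

```text
t 2.6 tcp [0.5952 0.1461 0.2308] jaw -1.347169617042354 tilt [-0.0008 -0.0008 -1.    ] q [ 0.2004  0.1485  1.7428 -0.0007  1.2513  1.5478] F [-0.5281  0.0112 -0.668 ]
shift [ 0.0014 -0.0018  0.1448] turn 6.732835763350312e-05
```

View pics/z1.png

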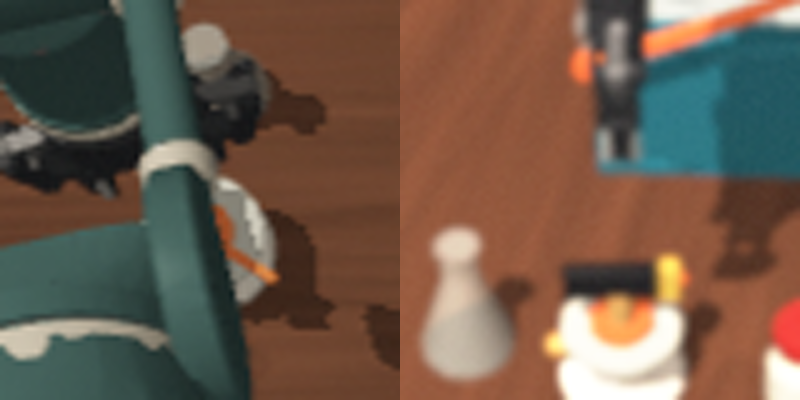

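The tap's still visible edge and pointer in the top crop, and the handle in the side crop, sit where the fit put them. The fingertips are in side view at about (234,197). Now I'll descend onto the handle.

>>> {"api": "play_rows", "payload": {
  "motion": [
    [0.001,-0.001,0.04,0,50],
    [0,-0.001,0.04,0,50],
    [0,0,0.035,0,50],
    [0,0,0.02,0,50],
    [0,0,0.01,0,50]
  ]
}}

```text
time: 3.32
tool_pos: [0.5958, 0.1476, 0.0853]
tcp_rot: [3.122, 0.347, -0.002]
wrist_force: [-0.4, 0.3, 0.4]
width: 0.585
```

```bash
python3 go.py .596 .148 .086 1.794; python3 - <<'E'
from h import *
print(proj("side",(.5952,.1461,.2308)))
im=read_camera("side")[:,:,::-1];cv2.imwrite("pics/s2.png",cv2.resize(im[165:265,180:300],(600,500),interpolation=cv2.INTER_CUBIC))
E
```

```text
t 3.325 tcp [0.5958 0.1476 0.0853] jaw -1.3491293559547444 tilt [-0.0012 -0.0003 -1.    ] q [ 0.2024  0.2783  1.8718 -0.0001  0.9927  1.5516] F [-0.4275  0.3079  0.3976]
shift [ 0.0003 -0.0003 -0.0007] turn -0.0002445737774430746
[233.6812 190.4594]
```

View pics/s2.png

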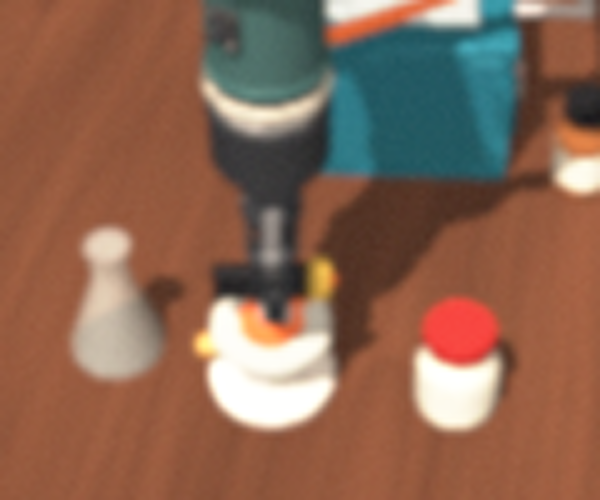

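The side crop shows the fingers straddling the middle of the handle, at about (272,285). I'll close on it.

>>> {"api": "play_rows", "payload": {
  "motion": [
    [0,0,0,0,5],
    [0,0,0,0,5],
    [0,0,0,0,5],
    [0,0,0,0,5],
    [0,0,0,0,5]
  ],
  "squeeze": 30
}}

```text
time: 4.0
tool_pos: [0.5973, 0.1495, 0.0884]
tcp_rot: [-3.121, -0.35, -0.005]
wrist_force: [-0.4, 2.2, 6.7]
width: 0.12
```

```bash
python3 go.py .596 .148 .086 1.794;python3 -c "
from h import *
print(read_state()['width']*85.4,read_state()['torque'])"
```

```text
t 4.0 tcp [0.5973 0.1495 0.0884] jaw -1.3476563646917648 tilt [ 0.0033  0.0015 -1.    ] q [0.2044 0.2753 1.8691 0.0009 0.9937 1.5516] F [-0.3728  2.1666  6.686 ]
shift [-0.0016  0.0012  0.0024] turn -1.0139936808659244e-05
10.236126495175661 [0.3725 0.2146 0.019 ]
```

>>> {"api": "play_rows", "payload": {
  "motion": [
    [0.0005,-0.0005,-0.003,-0.015,5],
    [0,0,0,-0.022,5],
    [0,0,0,-0.022,5],
    [0,0,0,-0.022,5],
    [0,0,0,-0.022,5]
  ]
}}

```text
time: 4.62
tool_pos: [0.5978, 0.1485, 0.0885]
tcp_rot: [2.844, 1.33, 0.004]
wrist_force: [6.0, -1.2, -7.8]
width: 0.12
```

>>> {"api": "play_rows", "payload": {
  "motion": [
    [0,0,0,-0.0145,5],
    [0,0,0,0,5],
    [0,0,0,0,5]
  ]
}}

```text
time: 5.0
tool_pos: [0.5979, 0.1484, 0.0885]
tcp_rot: [2.783, 1.452, 0.004]
wrist_force: [7.5, -1.1, -8.3]
width: 0.118
```

```bash
python3 go.py .596 .148 .2 2.532;python3 -c "
from h import *
print(read_state()['width']*85.4,read_state()['torque'])"
```

```text
t 5.0 tcp [0.5979 0.1484 0.0885] jaw -0.6091121817304088 tilt [ 0.0035 -0.001  -1.    ] q [ 0.2039  0.276   1.868  -0.002   0.9944  0.8141] F [ 7.48   -1.07   -8.2751]
shift [-0.0013 -0.0009 -0.1115] turn 7.646947143752502e-05
10.061696058210682 [-0.0853 -1.0483  0.0581]
```

>>> {"api": "play_rows", "payload": {
  "motion": [
    [0,0,0,0,45],
    [0,0,0,0,45],
    [0,0,0,0,45],
    [0,0,0,0,45]
  ]
}}

```text
time: 5.5
tool_pos: [0.5964, 0.1492, 0.0895]
tcp_rot: [2.786, 1.452, 0.0]
wrist_force: [-0.2, -0.2, -0.1]
width: 0.524
```

>>> {"api": "play_rows", "payload": {
  "motion": [
    [0,0,-0.02,0,45],
    [0,0,-0.04,0,45],
    [0,0,-0.05,0,45],
    [0,0,-0.05,0,45],
    [0,0,0,0,45]
  ]
}}

```text
time: 6.12
tool_pos: [0.6, 0.1499, 0.2577]
tcp_rot: [2.782, 1.451, 0.02]
wrist_force: [1.1, 0.4, 0.1]
width: 0.526
```

```bash
python3 - <<'E'
from h import *
c,s=np.cos(.157),np.sin(.157)
print("bar",w(.5836,-.1808,.157,(-.155,0,.126)))
E
python3 go.py .4305 -.205 .245 .157
```

```text
bar [ 0.4305 -0.205   0.126 ]
t 6.125 tcp [0.6    0.1499 0.2577] jaw -0.6096905926844495 tilt [ 0.0129  0.0027 -0.9999] q [ 0.2046  0.1342  1.7093 -0.      1.285   0.8142] F [1.1187 0.449  0.103 ]
shift [-0.3882  0.0641  0.0096] turn -0.12202259764778509
```

>>> {"api": "play_rows", "payload": {
  "motion": [
    [-0.045,0.008,0,0,45],
    [-0.055,0.009,0,0,45],
    [-0.055,0.009,0,0,45],
    [-0.055,0.009,0,0,45],
    [-0.055,0.009,0,0,45]
  ]
}}

```text
time: 6.75
tool_pos: [0.4794, -0.0946, 0.2494]
tcp_rot: [2.785, 1.453, -0.0]
wrist_force: [0.1, -0.6, 0.8]
width: 0.527
```

>>> {"api": "play_rows", "payload": {
  "motion": [
    [-0.055,0.009,0,0,45],
    [-0.045,0.008,0,0,45],
    [-0.02,0.003,0,-0.02,45],
    [0,0,0,-0.026,45],
    [0,0,0,-0.026,45]
  ]
}}

```text
time: 7.38
tool_pos: [0.4277, -0.2034, 0.2493]
tcp_rot: [-2.385, -2.045, 0.0]
wrist_force: [-0.0, -0.4, -0.0]
width: 0.526
```

>>> {"api": "play_rows", "payload": {
  "motion": [
    [0,0,0,-0.026,45],
    [0,0,0,-0.024,45],
    [0,0,0,0,45]
  ]
}}

```text
time: 7.75
tool_pos: [0.428, -0.203, 0.2493]
tcp_rot: [-2.042, -2.387, 0.0]
wrist_force: [-0.7, -0.2, -0.3]
width: 0.528
```

```bash
python3 go.py .4305 -.205 .2 .157
python3 - <<'E'
from h import *
ims=[]
for n,(x,y,a,b) in {"top":(180,145,75,75),"side":(200,185,75,75)}.items():
    im=read_camera(n)[:,:,::-1]; cv2.imwrite(f"pics/{n}2.png",im); ims.append(cv2.resize(im[y:y+b,x:x+a],(400,400),interpolation=cv2.INTER_CUBIC))
cv2.imwrite("pics/z2.png",np.hstack(ims))
E
```

```text
t 7.75 tcp [ 0.428  -0.203   0.2493] jaw 0.1552318767815343 tilt [-0.0003  0.0001 -1.    ] q [-0.4954 -0.1358  1.9945 -0.      1.2832 -0.6506] F [-0.7297 -0.2357 -0.2838]
shift [-0.0024  0.0021  0.0493] turn -0.00028140555021435854
```

View pics/z2.png

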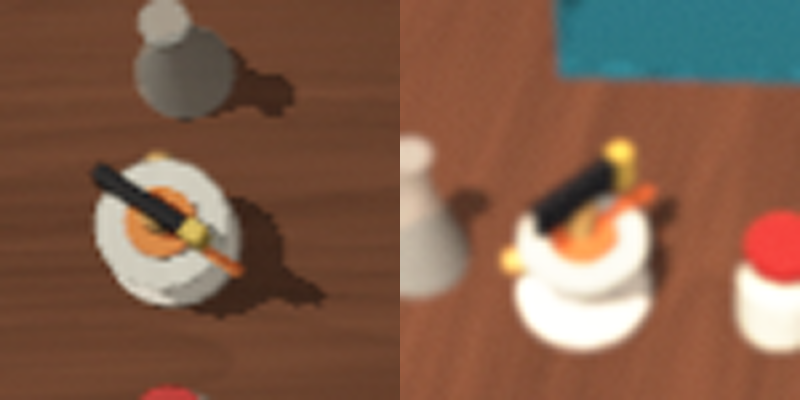

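The top crop shows the handle from (98,177) to (203,238), parallel to the pointer, whose tip is at (242,270). In the side crop the handle runs from (542,215) to (625,165) and the pointer tip is at (655,192). I'll check this numerically.

```bash
python3 - <<'E'
from h import *
def tp(v,res=False):
    x,y,h,m=v
    d=lambda a,r,z:[-r*np.cos(a),-r*np.sin(a),z]
    L=[("top",d(h,-.0375,.113),(198.4,178.2)),("top",d(h,.0375,.106),(218.1,189.6)),("top",d(m,.058,.062),(225.5,195.6)),
       ("side",d(h,-.0375,.099),(226.6,225.4)),("side",d(h,.0375,.099),(242.,216.5)),("side",d(m,.058,.061),(247.8,221))]
    e=np.array([proj(n,w(x,y,0,p))-uv for n,p,uv in L]);return e if res else e.ravel()
r=least_squares(tp,[.596,.148,.9,1.],loss="soft_l1");print("tap",r.x);print(tp(r.x,True))
# orange pointer / handle pixel directions via masks, top view
im=cv2.imread("pics/top2.png").astype(int)[160:205,190:235]
g=np.argwhere(im.max(2)<55)[:,::-1]+[190,160]
c,hh=g.mean(0),np.linalg.svd(g-g.mean(0))[2][0];print("dark",len(g),c,hh)
a,b=ray("top",c-8*hh,.113),ray("top",c+8*hh,.113);print("handle yaw",np.arctan2(*(b-a)[1::-1])%np.pi)
E
```

```text
tap [0.5949 0.1469 1.0029 0.9723]
[[-0.8185 -0.8446]
 [ 0.2005  0.1664]
 [-0.3959  0.7256]
 [-0.1586  0.7383]
 [ 0.7549 -2.4263]
 [-0.4015 -2.1588]]
dark 58 [205.3966 181.7069] [0.8402 0.5423]
handle yaw 0.9584671405670213
```

```bash
cat > arm.py <<'E'
from h import *
X=(.5836,-.1808,.157)
def mask(n,im,box):
    x0,x1,y0,y1=box;h=cv2.cvtColor(im,cv2.COLOR_BGR2HSV)[y0:y1,x0:x1]
    return (np.argwhere((h[...,0]<16)&(h[...,1]>160)&(h[...,2]>150))[:,::-1]+[x0,y0]).astype(float)
def line(p):
    c=p.mean(0);d=np.linalg.svd(p-c)[2][0];return c,d,[np.min((p-c)@d),np.max((p-c)@d)]
def P(n,m,r,t=0.): return proj(n,w(*X,(.1-r*np.cos(m)+t*np.sin(m),.14,.126+r*np.sin(m)+t*np.cos(m))))
if __name__=="__main__":
    for n,box in (("top",(258,280,150,212)),("side",(222,276,155,186))):
        p=mask(n,cv2.imread(f"pics/{n}0.png"),box);c,d,e=line(p)
        print(n,len(p),"c",c,"ang",np.arctan(d[1]/d[0]),"ends",c+d*e[0],c+d*e[1])
        for m in (.4,.45,.5,.55):
            a,b=P(n,m,0),P(n,m,.17);print("  ",m,np.arctan((b-a)[1]/(b-a)[0]),a,b)
E
python3 arm.py
```

```text
top 161 c [267.7081 179.5093] ang 1.327081254109634 ends [261.8703 156.0322] [273.5172 202.8714]
   0.4 1.3399612636314582 [262.9876 159.8397] [273.5608 204.8273]
   0.45 1.3349714337046086 [262.9876 159.8397] [273.3931 203.1426]
   0.5 1.3294983095536546 [262.9876 159.8397] [273.1942 201.3143]
   0.55 1.3234366619203242 [262.9876 159.8397] [272.9641 199.3457]
side 123 c [240.8455 173.4959] ang -0.3223159209157025 ends [269.0281 164.084 ] [223.7361 179.2098]
   0.4 -0.2859451871112195 [227.8357 177.4446] [272.0184 164.4548]
   0.45 -0.32888200861808276 [227.8357 177.4446] [271.1109 162.6758]
   0.5 -0.3728296163958601 [227.8357 177.4446] [270.0828 160.9208]
   0.55 -0.4178758719329544 [227.8357 177.4446] [268.9357 159.1951]
```

Side and top agree on a setting arm angle of about 0.44. I'll descend on the bar.

>>> {"api": "play_rows", "payload": {
  "motion": [
    [-0.002,0.002,0,0,45],
    [0,0,0.04,0,45],
    [0,0,0.045,0,45],
    [0,0,0.03,0,45],
    [0,0,0,0,45]
  ]
}}

```text
time: 8.48
tool_pos: [0.4285, -0.2037, 0.1316]
tcp_rot: [-2.038, -2.383, 0.002]
wrist_force: [-0.1, -0.1, 0.7]
width: 0.524
```

```bash
python3 go.py .4305 -.205 .107 .157
python3 - <<'E'
from h import *
ims=[]
for n,(x,y,a,b) in {"top":(250,135,120,120),"side":(220,110,100,100)}.items():
    im=read_camera(n)[:,:,::-1]; cv2.imwrite(f"pics/{n}3.png",im); ims.append(cv2.resize(im[y:y+b,x:x+a],(400,400),interpolation=cv2.INTER_CUBIC))
cv2.imwrite("pics/z3.png",np.hstack(ims))
E
```

```text
t 8.475 tcp [ 0.4285 -0.2037  0.1316] jaw 0.15602014562692673 tilt [-0.0057  0.003  -1.    ] q [-0.4962 -0.0266  2.1211 -0.      1.0535 -0.6522] F [-0.0713 -0.1021  0.6576]
shift [-0.0017  0.0019  0.0245] turn -0.0001559486669848165
```

View pics/z3.png

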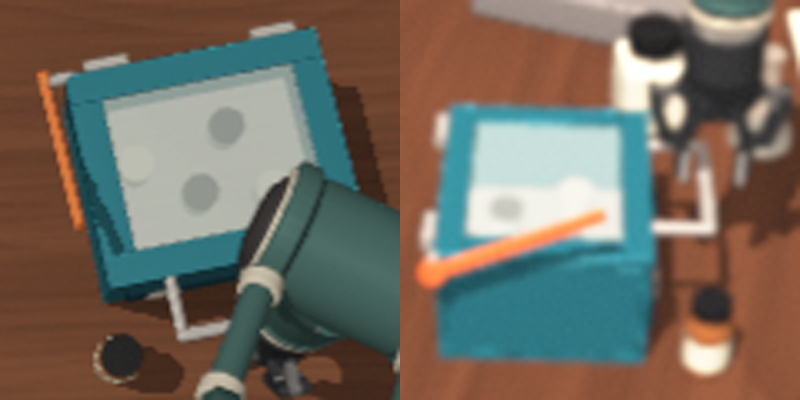

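The side crop shows the fingers at (685,170) and (740,180), on either side of the bar at x≈707. I'll lower the last 24 mm and close.

>>> {"api": "play_rows", "payload": {
  "motion": [
    [0,0.001,0.014,0,45],
    [0,0.001,0.01,0,45],
    [0,0,0,0,45]
  ]
}}

```text
time: 8.95
tool_pos: [0.432, -0.2041, 0.1094]
tcp_rot: [-2.039, -2.387, 0.001]
wrist_force: [-0.3, -0.6, -0.5]
width: 0.526
```

>>> {"api": "play_rows", "payload": {
  "motion": [
    [0,0,0,0,4],
    [0,0,0,0,4],
    [0,0,0,0,4],
    [0,0,0,0,4],
    [0,0,0,0,4]
  ],
  "squeeze": 50
}}

```text
time: 9.57
tool_pos: [0.4333, -0.2046, 0.1107]
tcp_rot: [2.04, 2.388, 0.001]
wrist_force: [2.4, -0.1, 1.0]
width: 0.113
```

```bash
python3 go.py .4305 -.205 .107 .157;python3 -c "
from h import *
print(read_state()['width']*85.4,read_state()['torque'])"
```

```text
t 9.575 tcp [ 0.4333 -0.2046  0.1107] jaw 0.15682699454580482 tilt [ 0.0014 -0.0003 -1.    ] q [-0.4934  0.0024  2.1356  0.0005  1.0022 -0.6505] F [ 2.3674 -0.0663  1.0359]
shift [ 0.     -0.0028  0.0037] turn -2.7534673217004554e-05
9.68836245012925 [ 0.1893 -0.4744  0.059 ]
```

>>> {"api": "play_rows", "payload": {
  "motion": [
    [0,0,-0.0115,0,4],
    [0,0.001,-0.0115,0,4],
    [0,0.001,-0.0115,0,4],
    [0,0.002,-0.0115,0,4],
    [0,0.0025,-0.011,0,4]
  ],
  "squeeze": 60
}}

```text
time: 10.2
tool_pos: [0.4389, -0.2036, 0.1663]
tcp_rot: [-2.04, -2.389, 0.001]
wrist_force: [4.6, -2.1, -8.6]
width: 0.112
```

>>> {"api": "play_rows", "payload": {
  "motion": [
    [0,0.0025,-0.011,0,4],
    [0,0.0035,-0.011,0,4],
    [0,0.0035,-0.011,0,4],
    [0,0.004,-0.01,0,4],
    [0,0.0045,-0.0095,0,4]
  ]
}}

```text
time: 10.82
tool_pos: [0.4557, -0.2008, 0.2189]
tcp_rot: [-2.039, -2.387, 0.004]
wrist_force: [0.8, -3.6, -8.1]
width: 0.118
```

>>> {"api": "play_rows", "payload": {
  "motion": [
    [0,0,0,0,4],
    [0,0,0,0,4]
  ]
}}

```text
time: 11.08
tool_pos: [0.4558, -0.2008, 0.2191]
tcp_rot: [-2.039, -2.388, 0.002]
wrist_force: [-1.8, -3.2, -6.4]
width: 0.112
```

```bash
python3 go.py .4575 -.2007 .220 .157
python3 - <<'E'
from h import *
print(read_state()['width']*85.4,read_state()['torque'])
ims=[]
for n,(x,y,a,b) in {"top":(250,125,120,120),"side":(215,105,100,100)}.items():
    im=read_camera(n)[:,:,::-1]; cv2.imwrite(f"pics/{n}4.png",im); ims.append(cv2.resize(im[y:y+b,x:x+a],(400,400),interpolation=cv2.INTER_CUBIC))
cv2.imwrite("pics/z4.png",np.hstack(ims))
E
```

```text
t 11.075 tcp [ 0.4558 -0.2008  0.2191] jaw 0.1569857795265923 tilt [-0.0023 -0.0001 -1.    ] q [-0.4642 -0.0646  1.9863 -0.0012  1.2219 -0.6207] F [-1.7631 -3.2223 -6.3812]
shift [-0.0002  0.0017 -0.0009] turn -2.2632586359440796e-06
9.6011022363286 [-0.6223  0.3846  0.0794]
```

View pics/z4.png

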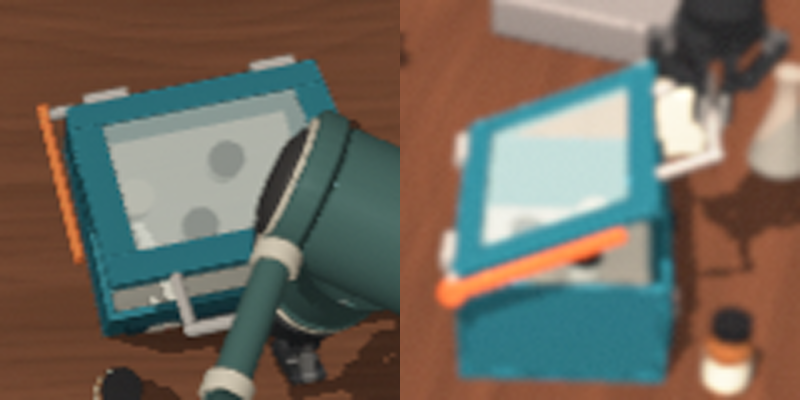

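The side crop shows the lid raised nearly parallel to the orange arm. The arm runs from (448,292) to (625,237), and the lid's far edge from (475,122) to (655,64). I'll check the angle numerically.

```bash
python3 - <<'E'
from arm import *
def L(m,r,y,t): return proj("side",w(*X,(.1-r*np.cos(m)-t*np.sin(m),y,.126+r*np.sin(m)+t*np.cos(m))))
for m in (0,.4,.44,.48): print(m,"far hinge/front",L(m,0,-.12,.006),L(m,.2,-.12,.006),"bar",L(m,.255,.065,0),"near front",L(m,.2,.12,.006))
# teal far edge by columns: first teal pixel from above
for k,cols in ((0,range(238,278,3)),(4,range(238,276,3))):
    im=cv2.imread(f"pics/side{k}.png").astype(int);pts=[]
    for c in cols:
        col=im[100:170,c];t=(col[:,0]-col[:,2])
        i=np.argmax(t>35);a,b=t[i-1],t[i];pts.append((c,100+i-(b-35)/max(b-a,1)))
    pts=np.array(pts);f=np.polyfit(*pts.T,1);print(k,"slope",np.arctan(f[0]),"at 235,275",np.polyval(f,[235,275]),np.std(pts[:,1]-np.polyval(f,pts[:,0])))
for m in (0,.4,.44,.48):
    a,b=L(m,.02,-.12,.006),L(m,.18,-.12,.006);f=np.polyfit([a[0],b[0]],[a[1],b[1]],1);print(m,np.arctan(f[0]),np.polyval(f,[235,275]))
p=mask("side",cv2.imread("pics/side4.png"),(222,276,155,186));print(len(p),line(p))
for lo in (230,234,238):
    q=p[p[:,0]>lo];c,d,e=line(q);print("arm ang",lo,np.arctan(d[1]/d[0]))
E
```

```text
0 far hinge/front [233.2472 135.2367] [281.7598 136.7157] bar [297.3738 166.5801] near front [283.19  174.352]
0.4 far hinge/front [233.816  135.3502] [279.6224 120.348 ] bar [294.3264 144.7373] near front [280.8165 157.279 ]
0.44 far hinge/front [233.8697 135.3717] [278.9632 118.7501] bar [293.3847 142.5525] near front [280.0705 155.6016]
0.48 far hinge/front [233.9224 135.3949] [278.2231 117.1711] bar [292.3253 140.3839] near front [279.2316 153.9421]
0 slope 0.03368072546017642 at 235,275 [135.9621 137.3098] 0.150895496667362
4 slope -0.34911354971269665 at 235,275 [135.0346 120.4737] 0.11240712795184607
0 0.03047722941304201 [135.2902 136.5096]
0.4 -0.3165022141362052 [134.9624 121.8619]
0.44 -0.35314958826307885 [134.955  120.2109]
0.48 -0.3902656968660159 [134.9516 118.497 ]
150 (array([243.9933, 172.3267]), array([-0.949 ,  0.3153]), [np.float64(-27.30552648950389), np.float64(22.026616679093102)])
arm ang 230 -0.32028474154675335
arm ang 234 -0.31721607296058746
arm ang 238 -0.31284964636739226
```

Lid ≈ 0.435 and setting arm ≈ 0.435 by the same camera, well inside tolerance. I'll hold a moment to confirm it is still, then hand in.

>>> {"api": "play_rows", "payload": {
  "motion": [
    [0,0,0,0,4],
    [0,0,0,0,4],
    [0,0,0,0,4],
    [0,0,0,0,4]
  ]
}}

```text
time: 11.68
tool_pos: [0.456, -0.2008, 0.2195]
tcp_rot: [-2.04, -2.388, 0.002]
wrist_force: [-3.5, -3.4, -6.0]
width: 0.113
```

```bash
python3 -c "
from h import *
s=read_state();print(s['tool_pos'],s['wrist_force'],s['time'],finish_job())"
```

```text
the job is handed in; nothing more can be done
[ 0.456  -0.2008  0.2195] [-3.5389 -3.3757 -5.9753] 11.675 None
```

I turned the tap handle to the orange pointer and let go of it. I then lifted the lid by its bar to the setting arm and handed the job in at 11.7 s, still gripping the bar.

- **Tap:** after release, the handle's heading was about 0.96 rad by a pixel mask and 1.00 rad by hand-picked points. The pointer was at about 0.96–0.97 rad. The two handle readings differ by 0.04 rad, but both are within the 0.10 rad tolerance. I did not measure the tap again after the lift.
- **Lid:** the side camera put the lid at about 0.435 rad, and the height gained gave 0.44 rad. The setting arm was at about 0.43–0.44 rad, so the gap is about 0.01 rad against the 0.065 rad allowed. Before hand-in I held still for 0.5 s: the tool moved under 1 mm and the force on it stayed around 6–8 N.
- **Everything else:** I saw no contact with the bottles, tubs, flasks or orange markers. I did not measure where they were at the end.

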